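# Load the gated feed lane with nylon support blocks

## Task

Load the sloping feed lane on the raised grey board: slide its red gate fully aside by the black handle, lay both cream nylon blocks lengthwise, one after the other, on the open upper ramp so that each slides down under the clear roof, the first to the blue end stop and the second up against it, and then slide the gate fully shut behind them. Leave the two dishes, the tape roll, the bottle and everything else where they stand.

Things in the scene. Friction and masses are not known exactly. Their poses are not given: they have to be found in the camera images.
- lane: sloping roller lane, fixed. Origin on the roller tops (the floor), centre line, at the gate, 76 mm above the grey board; x down the slope (14 deg), y across, z square to the floor. Covered part x = 6 to 200 mm, 66 mm wide inside, walls 5 mm; clear roof 34 to 37 mm above the floor, its screws to 43 mm. Gate guide on the -y side, 8 mm above the floor, to y = -127 mm. A released block rolls down by itself
- ramp (a point): centre of the open loading ramp on the floor, axes as lane, at x = -70 mm there. The ramp reaches 70 mm up the slope from here (open end) and 65 mm down it, to the gate. Its kerbs are 8 mm high, 5 mm thick, inner faces 77 mm apart at the upper end and 66 mm at the gate
- stop (a point): blue end stop's face at floor level, axes as lane, at x = 200 mm there; two 90 mm blocks end to end leave 14 mm up to the gate
- gate (a joint): slide of the red gate blade across the lane: 0 = shut, grows towards the lane's -y (the robot's right) to 0.085 m = fully open; a block passes from 0.070 m on. Starts shut or up to 25 mm ajar, stays where it is left, needs about 2 N to move. Blade 72 mm wide, 5 mm thick, its top 38 mm (handle foot 44 mm) above the floor
- gate_handle (a point): point in the gate's black handle fin, moves with the gate, axes as lane. The fin stands square to the floor on the blade's middle: 12 mm thick along y (the sliding direction), 36 mm long along x, from 44 to 92 mm above the floor; this point is on its centre line 78 mm above the floor, 14 mm below its top
- block_1: cream nylon support block, 90 mm long (its x), 58 mm wide (its y), 26 mm high with two shallow round recesses in its top, 0.12 to 0.24 kg; lies flat on the grey board, whose top is 135 mm above the bench; origin at the centre of its underside. Grip it across the 58 mm width. The two blocks are alike and interchangeable
- block_2: cream nylon support block, 90 mm long (its x), 58 mm wide (its y), 26 mm high with two shallow round recesses in its top, 0.12 to 0.24 kg; lies flat on the grey board, whose top is 135 mm above the bench; origin at the centre of its underside. Grip it across the 58 mm width. The two blocks are alike and interchangeable
- caps_dish: round black parts dish with white caps, 86 mm across, 22 mm high, loose; origin at the centre of its underside; to be left alone
- springs_dish: round black parts dish with springs, 92 mm across, 24 mm high, loose; origin at the centre of its underside; to be left alone
- tape_roll: roll of cream masking tape lying flat, 100 mm across, 25 mm high, loose; origin at the centre of its underside; to be left alone
- bottle: white dispenser bottle with red spout, standing, 60 mm across, 150 mm high, loose; origin at the centre of its underside; to be left alone

How it is judged (in metres and radians):
On the way, in this order (a step that is already met when the one before it is completed fails the run):
1. the gate is slid aside, clear of the lane (value of joint gate above 0.07 m), for 0.2 s.
2. a first block is inside the covered lane (((x of block_1 in the frame of lane between 0.051 and 0.165 m and y of block_1 in the frame of lane between -0.012 and 0.012 m and z of block_1 in the frame of lane between -0.006 and 0.032 m) or (x of block_2 in the frame of lane between 0.051 and 0.165 m and y of block_2 in the frame of lane between -0.012 and 0.012 m and z of block_2 in the frame of lane between -0.006 and 0.032 m))), for 0.2 s.
3. both blocks are inside the covered lane (x of block_1 in the frame of lane between 0.051 and 0.165 m and y of block_1 in the frame of lane between -0.012 and 0.012 m and z of block_1 in the frame of lane between -0.006 and 0.032 m and x of block_2 in the frame of lane between 0.051 and 0.165 m and y of block_2 in the frame of lane between -0.012 and 0.012 m and z of block_2 in the frame of lane between -0.006 and 0.032 m), for 0.2 s.
At the end, for the whole second after the job is handed in: both nylon blocks lie at rest in the covered lane, one against the end stop and the other behind it (each block's centre at least 54 mm below the gate line), the gate is shut to within 6 mm, and both dishes, tape roll and bottle stand within 30 mm of where they began (x of block_1 in the frame of lane between 0.054 and 0.165 m and y of block_1 in the frame of lane between -0.012 and 0.012 m and z of block_1 in the frame of lane between -0.006 and 0.032 m and x of block_2 in the frame of lane between 0.054 and 0.165 m and y of block_2 in the frame of lane between -0.012 and 0.012 m and z of block_2 in the frame of lane between -0.006 and 0.032 m and value of joint gate below 0.006 m and linear speed of each of block_1, block_2 below 0.02 m/s and distance of each of caps_dish, springs_dish, tape_roll, bottle from where it was at the start of the episode below 0.03 m); the robot touches nothing.
It fails at once if the dish of caps is shifted by more than 30 mm (distance of caps_dish from where it was at the start of the episode above 0.03 m).
It fails at once if the dish of springs is shifted by more than 30 mm (distance of springs_dish from where it was at the start of the episode above 0.03 m).
It fails at once if the tape roll is shifted by more than 30 mm (distance of tape_roll from where it was at the start of the episode above 0.03 m).
It fails at once if the bottle is shifted by more than 30 mm (distance of bottle from where it was at the start of the episode above 0.03 m).
It fails at once if the bottle is tipped (angle between bottle's own z axis and vertical above 0.35 rad).
It also fails if it takes over 72 s, if anything falls off the work surface, if the arm or the gripper's body presses on something with over 40 N, if the wrist force passes 120 N, or if a joint passes its speed limit or range.

## Robot

A 6-joint arm with a two-finger parallel gripper is mounted at the origin on the work surface; the furniture and walls round the work are solid. World frame = base frame: x ahead of the robot, y to its left, z up, the work surface at z = 0. Lengths are in m, angles in degrees, forces in N, time in s.
With the tool pointing down it reaches from about 0.425 to 0.95 m from the base axis. Payload 3.5 kg.
Tool frame: the origin (TCP) lies midway between the tips of the shut fingers; the grasp point (between the pads) lies 19 mm behind it (arm.pinch_z is the distance from the TCP to the grasp point, in m); z points along the fingers, y is the line along which they close (so a half turn about z gives the same grasp; the last joint's range is limited). The gripper opens to 85 mm and grips with 20 to 120 N. Pads are 22 mm wide; open, the fingers measure 114 mm over their backs; the gripper's body (76 mm by 85 mm) begins 54 mm behind the grasp point. The pads swing forward as they close: fully open they stand 13 mm farther back than shut.
Start: joints at [-75.172, 16.404, 90.338, -0, 73.258, -8.594], TCP at [0.268, -0.619, 0.231] pointing down, gripper open.
Joint ranges: [-158.93, 158.93], [-51.34, 127.21], [12.03, 142.37], [-87.48, 267.48], [13.55, 161.25], [-162.69, 162.69]. Speed limits (degrees/s): [159.86, 159.86, 180, 180, 180, 180].

## Interface

Orientations are given as a 3x3 rotation matrix whose columns are the frame's x, y, z axes.
In Python, from cell import arm, optics gives the robot as it stands.
- The arm moves only by the shell command python3 -m creep 'ROWS' [FORCE]. ROWS is JSON, a list of rows, each a list of 7 numbers: the gripper's target within -1 to 1 (fully open at 1, half-way at 0, shut at -1), then the shift along the tool's x, y, z each as a share of 40 mm, from -1 to 1, then the turn, a rotation vector about the tool's x, y, z each as a share of 10 degrees, from -1 to 1. In form: [[hand, tx, ty, tz, rx, ry, rz], ...]. A call has 1 to 12 rows; each row shifts and turns the commanded pose from where the row before left it, along the tool's axes as they then stand; what a row does not reach is not made up. A row lasts 1/8 s, in which the tool goes at most 62.5 mm and 10.7 degrees, less where a joint would pass 70% of its speed; a pose out of reach is approached as far as the arm can. A call with a number of a shift or a turn outside -1 to 1 is refused whole. A call with a gripper value outside its range is refused whole. The fingers move at their own pace and stop on an object; FORCE is the grip in N (left out, the last holds). Time passes only in rows, so rows that do not move let the fingers close. It gives the time, the measured TCP pose, the force, the opening and the grip force at its end, in the units of the state.
- arm.get_obs(): the state, without advancing time (a new reading comes with each control period).
- optics.camera(name): name is "scene" or "top" or "wrist"; returns the picture (384x512x3 uint8, red, green, blue); there is no depth.
- optics.get_calibration(name): a dict with "intrinsics" (3x3 intrinsics, pixels), "k1" (the pictures are not rectified: a ray, as slopes to the right and down, at radius r is drawn at 1 + k1 r^2 times it, then the intrinsics apply), "R" (3x3) and "t" (3): a world point X has camera coordinates R X + t. Camera axes: x right, y down, z forward; pixel columns grow to the right and rows downward; lengths in m; the calibration is good to about 2 mm. A picture is of the moment at which its call begins: read the wrist's pose just before it. get_calibration takes no time and is no camera call; for the wrist camera it gives the pose at the moment of the call.
- arm.finish_job(): hands the job in; it is judged then, once.
The state is a dict: "t": time; "q": joint angles; "dq": joint speeds; "effort": joint torques, N m; "position": TCP position; "orientation": TCP orientation; "contact_force": force on the tool from outside, world axes, zero at the start; "wrist_torque": the same for the moment, N m; "finger_gap": finger opening in m; "grip_force": force on a finger pad.
Only numpy, scipy, OpenCV 4.12 (cv2) and the standard library are available. Lean on these libraries where they do the work, as an engineer would, in place of code of your own. Each camera call takes 0.05 s, during which the arm holds its last target. There are 200 camera calls.

## Working session

There is one attempt and no reset: what is moved stays moved. The work goes in short steps, Python scripts to look and compute and a shell command to move; the robot and the scene stay as the last step left them, time stands still between calls to the robot, and variables do not carry over. Pictures are saved under pics/ and viewed, at most 12 in all, crops included, and the job is handed in when it is done.

```bash
mkdir -p pics; ls
python3 - <<'E'
from cell import arm, optics
import cv2, numpy as np
for n in ["scene","top"]:
    im=optics.camera(n); cv2.imwrite(f"pics/{n}0.png",im[:,:,::-1])
    c=optics.get_calibration(n); print(n,c)
o=arm.get_obs(); print(o['t'],o['position'],o['orientation'],o['finger_gap'],arm.pinch_z)
E
```

```text
pics
scene {'intrinsics': array([[429.60048022,   0.        , 252.59225979],
       [  0.        , 429.60048022, 189.96765934],
       [  0.        ,   0.        ,   1.        ]]), 'k1': -0.04890508844370687, 'R': array([[-0.44528902, -0.89524813,  0.01576293],
       [-0.70202687,  0.33814697, -0.62674947],
       [ 0.55576611, -0.29015066, -0.77906138]]), 't': array([0.14184818, 0.61843061, 1.19004651])}
top {'intrinsics': array([[366.43058902,   0.        , 252.65534414],
       [  0.        , 366.43058902, 189.35345659],
       [  0.        ,   0.        ,   1.        ]]), 'k1': -0.02447300182041774, 'R': array([[ 1.83039245e-02, -9.99828598e-01,  2.78229499e-03],
       [-9.86160186e-01, -1.85121816e-02, -1.64758573e-01],
       [ 1.64781840e-01,  2.71939950e-04, -9.86330001e-01]]), 't': array([-0.1201143 ,  0.63950148,  1.2778279 ])}
0.1 [ 0.26819993 -0.61878541  0.23007209] [[ 9.17581207e-01  3.97547994e-01 -5.66191404e-04]
 [ 3.97548295e-01 -9.17579021e-01  2.02316059e-03]
 [ 2.84778080e-04 -2.08150257e-03 -9.99997793e-01]] 0.08534073544445091 0.0187
```

View pics/top0.png

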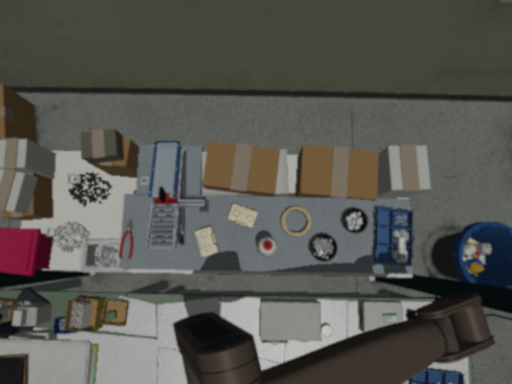

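View pics/scene0.png

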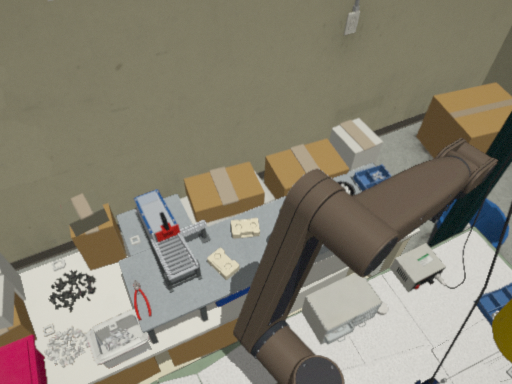

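Top view: lane at columns 150–180 with the gate near (163,200), blocks near (205,241) and (242,215), bottle (267,245), tape (296,221), dishes (323,247) and (354,219). Next I zoom in on the lane and blocks.

```bash
cat > h.py <<'E'
import numpy as np, cv2
from cell import arm, optics
def cal(n):
    return optics.get_calibration(n)
def ray(c,px):
    K=c['intrinsics']; d=np.array([(px[0]-K[0,2])/K[0,0],(px[1]-K[1,2])/K[1,1]]); s=d.copy()
    for _ in range(10): s=d/(1+c['k1']*(s@s))
    return -c['R'].T@c['t'], c['R'].T@np.array([s[0],s[1],1])
def at_z(c,px,z):
    o,v=ray(c,px); return o+v*(z-o[2])/v[2]
def proj(c,X):
    p=c['R']@np.asarray(X,float)+c['t']; s=p[:2]/p[2]; s=s*(1+c['k1']*(s@s)); K=c['intrinsics']
    return np.array([K[0,0]*s[0]+K[0,2],K[1,1]*s[1]+K[1,2]])
E
python3 - <<'E'
from h import *
t=cv2.imread('pics/top0.png'); s=cv2.imread('pics/scene0.png')
a=cv2.resize(t[130:270,120:290],None,fx=4.4,fy=4.2,interpolation=cv2.INTER_CUBIC)
a=cv2.resize(t[135:265,130:280],None,fx=4,fy=4,interpolation=cv2.INTER_CUBIC)
cv2.imwrite('pics/topz.png',a)
cv2.imwrite('pics/scenez.png',cv2.resize(s[180:310,120:280],None,fx=4,fy=4,interpolation=cv2.INTER_CUBIC))
c=cal('top')
hsv=cv2.cvtColor(t,cv2.COLOR_BGR2HSV)
m=cv2.inRange(hsv,(15,20,150),(40,120,255)); m[:, :185]=0; m[:195]=0;m[:,262:]=0;m[262:]=0
n,l,st,ce=cv2.connectedComponentsWithStats(m)
for i in range(1,n):
    if st[i,4]>100:
        P=np.argwhere(l==i)[:,::-1]; pts=np.array([at_z(c,p,.161) for p in P])[:,:2]
        r=cv2.minAreaRect((pts*1000).astype(np.float32)); print(ce[i],st[i],r,pts.mean(0))
E
```

```text
[242.54005168 215.18604651] [229 204  28  23 387] ((536.3802490234375, -75.85344696044922), (83.9975814819336, 52.96723175048828), 71.03723907470703) [ 0.53671876 -0.07650215]
[205.54822335 241.45685279] [195 227  22  29 394] ((449.030517578125, 41.31774139404297), (84.72846984863281, 53.231346130371094), 18.449506759643555) [0.44869825 0.04207465]
```

View pics/topz.png

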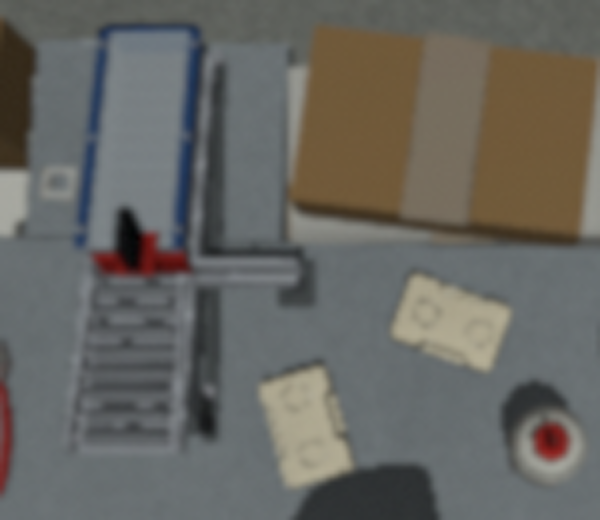

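View pics/scenez.png

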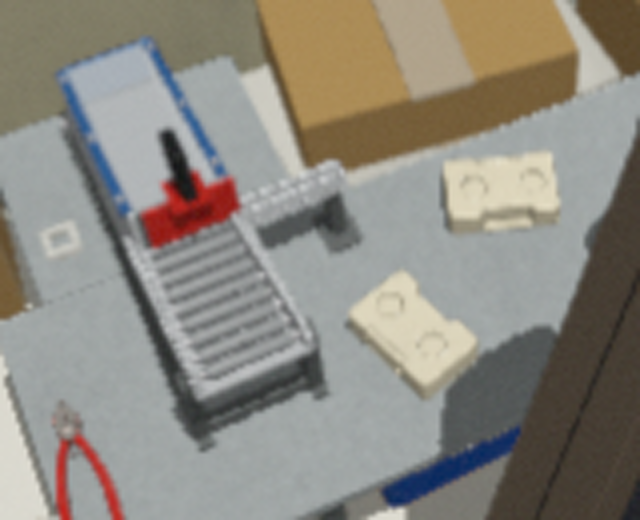

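Zoomed pictures: roof corners (topz) at (103,28), (199,28), (78,246), (185,246); ramp end at (70,450)–(184,452); black fin from (122,208) to (140,265); gate red from 93 to 190. Now I fit the lane pose.

```bash
cat > fit.py <<'E'
from h import *
from scipy.optimize import least_squares
ct,cs=cal('top'),cal('scene')
T=lambda u,v:(130+(u+.5)/4-.5,135+(v+.5)/4-.5)
S=lambda u,v:(120+(u+.5)/4-.5,180+(v+.5)/4-.5)
obs=[(ct,T(103,28),(200,38,36)),(ct,T(199,28),(200,-38,36)),(ct,T(78,246),(6,38,36)),(ct,T(185,246),(6,-38,36)),
(ct,T(70,450),(-140,43.5,8)),(ct,T(184,452),(-140,-43.5,8)),
(cs,S(58,75),(200,38,36)),(cs,S(150,38),(200,-38,36)),(cs,S(196,395),(-140,43.5,8)),(cs,S(317,345),(-140,-43.5,8)),
(ct,T(95,272),(-2.5,'36',0)),(ct,T(122,208),(18,'0',92)),(cs,S(165,130),(18,'0',92)),(cs,S(237,180),(0,'-36',38)),(cs,S(142,212),(0,'36',38))]
from scipy.spatial.transform import Rotation as Ro
def LR(yaw): return Ro.from_euler('ZY',[yaw,14],degrees=True).as_matrix()
def res(p,full=False):
    r=[]
    for c,px,l in obs:
        l=[l[0],(float(l[1])-p[3]) if isinstance(l[1],str) else l[1],l[2]]
        X=np.array([p[0],p[1],.211])+LR(p[2])@np.array(l)/1000
        r.append(proj(c,X)-px)
    return np.array(r) if full else np.ravel(r)
if __name__=="__main__":
    f=least_squares(res,[.55,.15,0,5],loss='soft_l1'); print(f.x); print(np.round(res(f.x,True),1))
    R=LR(f.x[2]); o=np.array([f.x[0],f.x[1],.211]); print(R.round(3))
    for n,l in [('handle',(0,-f.x[3],78)),('ramp',(-70,0,0))]: print(n,o+R@np.array(l)/1000)
E
python3 fit.py
```

```text
[0.56455469 0.16791495 1.88621353 5.6892696 ]
[[ 1.1  1.7]
 [ 0.   1.3]
 [ 1.7  1.5]
 [-0.5  1.2]
 [-0.3 -1. ]
 [ 0.  -1.9]
 [ 0.4  0.4]
 [-0.7  1.2]
 [-0.3 -4.9]
 [-1.4 -5.3]
 [ 2.5  1.7]
 [ 1.  -0.1]
 [-0.7 -0.2]
 [-1.2 -0.4]
 [-0.3  1. ]]
[[ 0.97  -0.033  0.242]
 [ 0.032  0.999  0.008]
 [-0.242  0.     0.97 ]]
handle [0.58360164 0.16284986 0.28668307]
ramp [0.49667079 0.16567936 0.22793453]
```

```bash
sed -i 's/^(cs,S(58,75)\(.*\),(cs,S(196,395).*$/(cs,S(58,75)\1,/' fit.py; python3 fit.py
cat > plan.py <<'E'
# usage: goto(p, R): prints turn rows (share units) then shift in the target tool axes (share units)
from h import *
from scipy.spatial.transform import Rotation as Ro
def goto(p,R):
    o=arm.get_obs(); R0=np.array(o['orientation'])
    rv=Ro.from_matrix(R0.T@R).as_rotvec(degrees=True)/10
    d=(np.array(p)-o['position'])/.04
    print('t',o['t'],'turn',rv.round(2),'shift@now',(R0.T@d).round(2),'shift@target',(R.T@d).round(2))
D=np.diag([1.,-1,-1])
def down(yaw): return Ro.from_euler('z',yaw,degrees=True).as_matrix()@D
E
cat > lane.py <<'E'
from plan import *
from fit import LR
import json,os
L=json.load(open('lane.json'))   # x,y,yaw
LRm=LR(L[2]); tool=LRm@D
def lp(x,y,z): return np.array([L[0],L[1],.211])+LRm@np.array([x,y,z])/1000
E
python3 - <<'E'
import json
from fit import *
f=least_squares(res,[.55,.15,0,5],loss='soft_l1'); json.dump(list(f.x),open('lane.json','w'))
from lane import *
p=lp(0,-f.x[3],140); print(p)
goto(p,tool)
E
```

```text
[0.56607705 0.16812215 1.84025367 5.80340565]
[[ 1.1  1.2]
 [ 0.1  0.9]
 [ 1.7  1. ]
 [-0.6  0.7]
 [-0.4 -1.6]
 [-0.  -2.4]
 [ 0.2  0.1]
 [-0.9  0.9]
 [ 2.5  1.2]
 [ 1.  -0.6]
 [-0.9 -0.6]
 [-1.4 -0.8]
 [-0.5  0.6]]
[[ 0.97  -0.032  0.242]
 [ 0.031  0.999  0.008]
 [-0.242  0.     0.97 ]]
handle [0.58512359 0.1629277  0.28668307]
ramp [0.49819138 0.16594101 0.22793453]
[0.60011501 0.16340937 0.3468414 ]
t 0.1 turn [ 0.25 -1.38  2.15] shift@now [ 15.39 -14.65  -2.88] shift@target [  7.95 -19.28  -4.99]
```

```bash
python3 -m creep '[[1,0,0,-1,0,0,0],[1,0,0,-1,0,0,0],[1,0,0,-1,0.08,-0.46,0.72],[1,0.43,-0.96,-0.1,0.08,-0.46,0.72],[1,0.43,-0.96,-0.1,0.08,-0.46,0.72],[1,0.43,-0.96,-0.1,0,0,0],[1,0.43,-0.96,-0.1,0,0,0],[1,0.43,-0.96,-0.1,0,0,0],[1,0.43,-0.96,-0.1,0,0,0],[1,0.43,-0.96,-0.1,0,0,0],[1,0.43,-0.96,-0.1,0,0,0],[1,0.43,-0.96,-0.1,0,0,0]]'; python3 -c "
from lane import *
goto(lp(0,-L[3],140),tool)"
```

```text
t: 1.6
position: [0.4014, -0.263, 0.3523]
orientation: [[0.97, 0.03, -0.241], [0.029, -1.0, -0.011], [-0.241, 0.004, -0.97]]
contact_force: [0.1, 0.9, 0.6]
finger_gap: 0.0853
grip_force: 0.0
t 1.6 turn [ 0.02 -0.   -0.01] shift@now [  5.16 -10.51  -1.18] shift@target [  5.18 -10.5   -1.15]
```

```bash
python3 -m creep '[[1,0.47,-0.95,-0.1,0,0,0],[1,0.47,-0.95,-0.1,0,0,0],[1,0.47,-0.95,-0.1,0,0,0],[1,0.47,-0.95,-0.1,0,0,0],[1,0.47,-0.95,-0.1,0,0,0],[1,0.47,-0.95,-0.1,0,0,0],[1,0.47,-0.95,-0.1,0,0,0],[1,0.47,-0.95,-0.1,0,0,0],[1,0.47,-0.95,-0.1,0,0,0],[1,0.47,-0.95,-0.1,0,0,0],[1,0.47,-0.95,-0.1,0,0,0],[1,0,0,0,0,0,0]]'; python3 -c "
from lane import *
c=cal('wrist'); im=optics.camera('wrist')[:,:,::-1].copy(); 
goto(lp(0,-L[3],140),tool)
big=cv2.resize(im,None,fx=1.5,fy=1.5)
for l in [(0,-L[3],92),(18,-L[3],92),(6,38,36),(6,-38,36),(-140,38.5,8),(-140,-38.5,8),(0,-L[3]-36,38),(0,-L[3]+36,38)]:
    q=proj(c,lp(*l))*1.5; cv2.circle(big,tuple(int(v) for v in q),3,(255,0,255),1)
cv2.imwrite('pics/w1.png',big)"
```

```text
t: 3.1
position: [0.5998, 0.1619, 0.3424]
orientation: [[0.97, 0.034, -0.243], [0.032, -0.999, -0.012], [-0.243, 0.004, -0.97]]
contact_force: [0.5, -0.7, -0.0]
finger_gap: 0.0856
grip_force: 0.0
t 3.15 turn [ 0.03  0.   -0.  ] shift@now [-0.01 -0.07 -0.1 ] shift@target [-0.01 -0.07 -0.1 ]
```

View pics/w1.png

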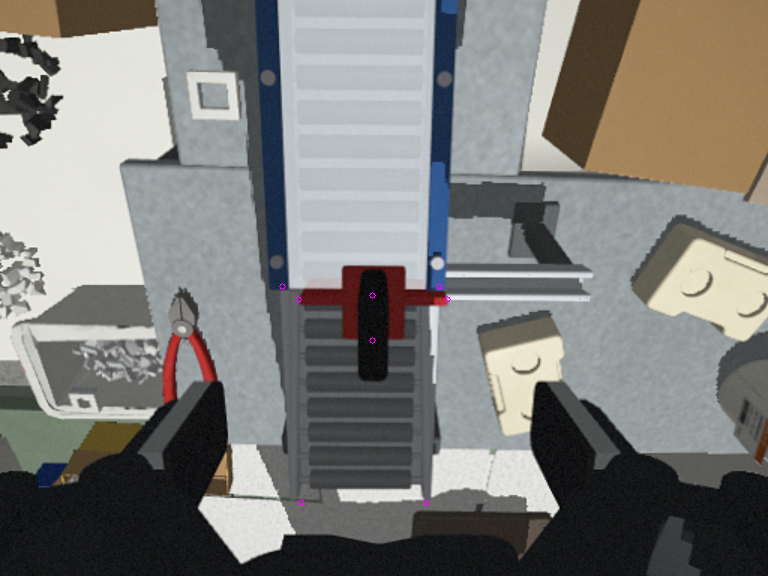

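Wrist view: my lane fit (magenta) matches the handle fin (372,340), roof and ramp end to 2–3 mm. I descend on the fin and close.

```bash
python3 - <<'E'
import json
L=json.load(open('lane.json')); L[0]+=.002; json.dump(L,open('lane.json','w'))
E
python3 -m creep '[[1,0.06,-0.04,0.6,0,0,0],[1,0,0,0.7,0,0,0],[1,0,0,0.6,0,0,0],[-1,0,0,0,0,0,0],[-1,0,0,0,0,0,0],[-1,0,0,0,0,0,0],[-1,0,0,0,0,0,0],[-1,0,0,0,0,0,0],[-1,0,0,0,0,0,0]]' 40; python3 -c "
from lane import *
goto(lp(0,-L[3],59),tool); goto(lp(0,-86,59),tool)"
```

```text
t: 4.28
position: [0.5843, 0.1608, 0.2711]
orientation: [[0.971, 0.03, -0.238], [0.028, -1.0, -0.01], [-0.238, 0.003, -0.971]]
contact_force: [1.2, -0.3, 4.8]
finger_gap: 0.0112
grip_force: 41.2
t 4.275 turn [ 0.02 -0.02 -0.02] shift@now [-0.03 -0.05  0.08] shift@target [-0.03 -0.05  0.08]
t 4.275 turn [ 0.02 -0.02 -0.02] shift@now [-0.02  1.95  0.08] shift@target [-0.03  1.95  0.08]
```

```bash
python3 -m creep '[[-1,0,0.3,0,0,0,0],[-1,0,0.4,0,0,0,0],[-1,0,0.4,0,0,0,0],[-1,0,0.4,0,0,0,0],[-1,0,0.4,0,0,0,0],[-1,0,0,0,0,0,0],[-1,0,0,0,0,0,0]]'; python3 -c "
from lane import *
goto(lp(0,-85,59),tool); print(LRm.T@(arm.get_obs()['position']-lp(0,0,0)))"
```

```text
t: 5.15
position: [0.5862, 0.0863, 0.271]
orientation: [[0.971, 0.03, -0.239], [0.03, -1.0, -0.006], [-0.239, -0.001, -0.971]]
contact_force: [0.6, 7.5, 5.7]
finger_gap: 0.0111
grip_force: 41.9
t 5.15 turn [-0.01 -0.02 -0.01] shift@now [-0.01  0.07  0.08] shift@target [-0.01  0.07  0.08]
[ 0.00051599 -0.08237164  0.06201225]
```

```bash
python3 -m creep '[[-1,0,0.1,0,0,0,0],[-1,0,0,0,0,0,0],[1,0,0,0,0,0,0],[1,0,0,0,0,0,0],[1,0,0,0,0,0,0],[1,0,0,-0.5,0,0,0],[1,0,0,-1,0,0,0],[1,0,0,-1,0,0,0],[1,0,0,0,0,0,0]]'; python3 -c "
from lane import *
goto([.449,.042,.26],down(18.4))"
```

```text
t: 6.28
position: [0.6122, 0.0812, 0.3733]
orientation: [[0.973, 0.03, -0.231], [0.028, -1.0, -0.012], [-0.231, 0.005, -0.973]]
contact_force: [-0.3, 0.0, -0.2]
finger_gap: 0.0855
grip_force: 0.0
t 6.275 turn [-0.17  1.33 -1.66] shift@now [-3.34  0.84  3.71] shift@target [-4.18 -0.36  2.83]
```

```bash
python3 -m creep '[[1,-0.8,0,0,-0.085,0.665,-0.83],[1,-0.8,0,0,-0.085,0.665,-0.83],[1,-0.9,-0.1,0.3,0,0,0],[1,-0.9,-0.1,0.6,0,0,0],[1,-0.9,-0.1,0.8,0,0,0],[1,0,0,0.8,0,0,0],[1,0,0,0,0,0,0],[1,0,0,0,0,0,0]]'; python3 -c "
from lane import *
c=cal('wrist'); im=optics.camera('wrist')[:,:,::-1].copy(); 
goto([.449,.042,.26],down(18.4))
yaw=np.radians(18.4)
for a in (-1,1):
  for b in (-1,1):
    d=np.array([a*45*np.cos(yaw)-b*29*np.sin(yaw),a*45*np.sin(yaw)+b*29*np.cos(yaw)])/1000
    q=proj(c,[.449+d[0],.042+d[1],.161]); print(q); cv2.circle(im,tuple(int(round(v)) for v in q),3,(255,0,255),1)
cv2.imwrite('pics/w2.png',im)"
```

```text
t: 7.28
position: [0.4413, 0.0523, 0.2812]
orientation: [[0.949, 0.315, -0.008], [0.315, -0.949, -0.0], [-0.008, -0.002, -1.0]]
contact_force: [0.3, 0.2, -0.4]
finger_gap: 0.0852
grip_force: 0.0
t 7.325 turn [-0.01  0.04 -0.  ] shift@now [0.1  0.3  0.54] shift@target [0.09 0.3  0.54]
[302.08115484 237.55000523]
[231.41181179 237.49360449]
[307.07776419 126.06318399]
[229.36006482 126.00085692]
```

View pics/w2.png

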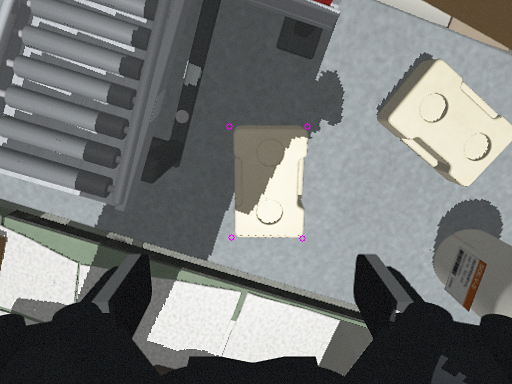

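The block sits within ~2 mm of my prediction (corners (234,126)–(303,237)). I descend and grip it.

```bash
python3 -m creep '[[1,0.09,0.33,0.5,0,0.04,0],[1,0,0,1,0,0,0],[1,0,0,1,0,0,0],[1,0,0,1,0,0,0],[1,0,0,0,0,0,0],[-1,0,0,0,0,0,0],[-1,0,0,0,0,0,0],[-1,0,0,0,0,0,0],[-1,0,0,0,0,0,0],[-1,0,0,0,0,0,0]]' 50; python3 -c "
from lane import *
goto([.449,.042,.141],down(18.4))"
```

```text
t: 8.57
position: [0.45, 0.041, 0.143]
orientation: [[0.949, 0.316, 0.003], [0.316, -0.949, 0.001], [0.003, -0.0, -1.0]]
contact_force: [0.4, 0.4, 6.6]
finger_gap: 0.0566
grip_force: 57.0
t 8.575 turn [-0.   -0.02 -0.  ] shift@now [-0.02 -0.03  0.05] shift@target [-0.02 -0.03  0.05]
```

```bash
python3 -m creep '[[-1,0,0,-1,0,0,0],[-1,0,0,-1,0,0,0],[-1,0,0,-1,0,0,0],[-1,0,0,-1,0,0,0],[-1,0,0,0,0,0,0]]'; python3 -c "
from lane import *
goto(lp(-75,0,50),tool)"
```

```text
t: 9.2
position: [0.4498, 0.0408, 0.304]
orientation: [[0.949, 0.316, 0.005], [0.316, -0.949, 0.001], [0.005, 0.001, -1.0]]
contact_force: [0.4, 0.3, -1.9]
finger_gap: 0.0568
grip_force: 56.2
t 9.2 turn [ 0.2  -1.42  1.65] shift@now [ 2.35 -2.52  0.67] shift@target [ 1.66 -3.09  0.27]
```

```bash
python3 -m creep '[[-1,0,0,0,0.1,-0.71,0.83],[-1,0,0,0,0.1,-0.71,0.83],[-1,0.42,-0.8,0,0,0,0],[-1,0.42,-0.8,0,0,0,0],[-1,0.42,-0.8,0,0,0,0],[-1,0.4,-0.7,0.27,0,0,0],[-1,0,0,0,0,0,0],[-1,0,0,0,0,0,0]]'; python3 -c "
from lane import *
c=cal('wrist'); im=optics.camera('wrist')[:,:,::-1].copy(); 
goto(lp(-75,0,11),tool)
for l in [(6,38,36),(6,-38,36),(-140,38.5,8),(-140,-38.5,8),(-5,33,8),(-5,-33,8),(0,-85,92)]:
    q=proj(c,lp(*l)); cv2.circle(im,tuple(int(v) for v in q),3,(255,0,255),1)
cv2.imwrite('pics/w3.png',cv2.resize(im,None,fx=1.5,fy=1.5))"
```

```text
t: 10.2
position: [0.5047, 0.1667, 0.272]
orientation: [[0.968, 0.036, -0.247], [0.035, -0.999, -0.008], [-0.247, -0.001, -0.969]]
contact_force: [-0.4, 0.2, -1.8]
finger_gap: 0.0567
grip_force: 56.1
t 10.25 turn [-0.    0.02  0.02] shift@now [0.03 0.01 0.84] shift@target [0.03 0.01 0.84]
```

View pics/w3.png

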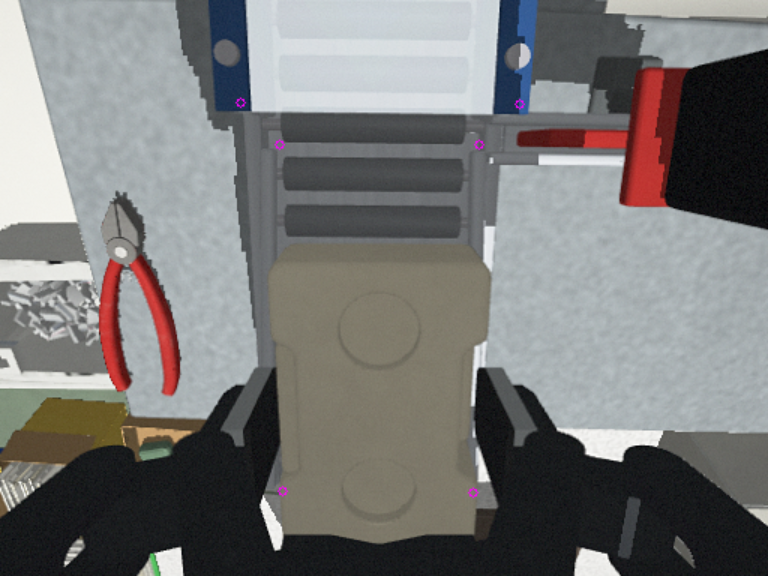

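The channel's centre (rollers at 283–463, centre 373) is about 2 mm left of the block centre (380), and the roof edge is about 2 mm nearer. I correct for both and lower.

```bash
python3 - <<'E'
import json
L=json.load(open('lane.json')); L[0]-=.002; L[1]+=.002; json.dump(L,open('lane.json','w'))
E
python3 -m creep '[[-1,0,-0.05,0.4,0,0,0],[-1,0,0,0.44,0,0,0],[-1,0,0,0,0,0,0]]';python3 -m creep '[[-1,0,0,0.05,0,0,0],[-1,0,0,0,0,0,0]]'; python3 -c "
from lane import *
goto(lp(-75,0,8),tool)"
```

```text
t: 10.62
position: [0.4957, 0.1685, 0.2386]
orientation: [[0.968, 0.035, -0.248], [0.035, -0.999, -0.008], [-0.248, -0.001, -0.969]]
contact_force: [0.2, -0.6, -2.1]
finger_gap: 0.0567
grip_force: 56.1
t: 10.88
position: [0.4967, 0.1689, 0.2389]
orientation: [[0.969, 0.036, -0.245], [0.035, -0.999, -0.007], [-0.245, -0.001, -0.97]]
contact_force: [0.2, -0.2, -1.5]
finger_gap: 0.0564
grip_force: 56.1
t 10.875 turn [-0.    0.02  0.02] shift@now [-0.02  0.02  0.06] shift@target [-0.02  0.02  0.06]
```

```bash
python3 -m creep '[[-1,0,0.02,0.05,0,0,0],[-1,0,0,0,0,0,0],[1,0,0,0,0,0,0],[1,0,0,0,0,0,0],[1,0,0,0,0,0,0],[1,0,0,0,0,0,0],[1,0,0,0,0,0,0],[1,0,0,-0.5,0,0,0],[1,0,0,-1,0,0,0],[1,0,0,0,0,0,0]]'; python3 -c "
from lane import *
im=optics.camera('wrist')[:,:,::-1]; cv2.imwrite('pics/w4.png',im)
goto([.536,-.076,.28],down(71))"
```

```text
t: 12.12
position: [0.5135, 0.1688, 0.3003]
orientation: [[0.971, 0.036, -0.236], [0.035, -0.999, -0.006], [-0.236, -0.002, -0.972]]
contact_force: [0.1, 0.4, 0.3]
finger_gap: 0.0856
grip_force: 0.0
t 12.175 turn [-0.84  1.21 -6.86] shift@now [0.47 6.13 0.33] shift@target [-5.59  2.55  0.45]
```

View pics/w4.png

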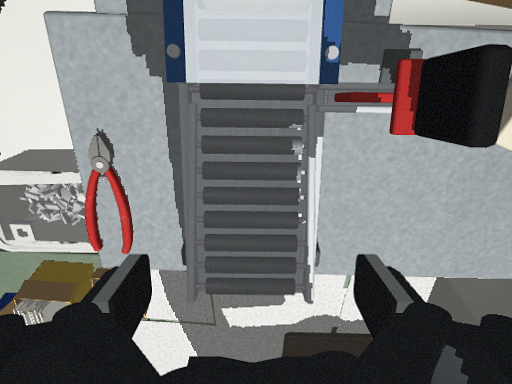

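The first block has left the ramp and gone down the lane. Before moving to the second block I check clearances.

```bash
python3 -c "
from lane import *
c=cal('top'); T=lambda u,v:(130+(u+.5)/4-.5,135+(v+.5)/4-.5)
print('bottle',at_z(c,T(550,440),.285),'box low edge',at_z(c,T(440,232),.135),at_z(c,T(295,208),.135))"
python3 -m creep '[[1,0,0,-1,-0.12,0.17,-0.98],[1,0,0,0,-0.12,0.17,-0.98],[1,0,0,0,-0.12,0.17,-0.98],[1,0,0,0,-0.12,0.17,-0.98],[1,0,0,0,-0.12,0.17,-0.98],[1,0,0,0,-0.12,0.17,-0.98],[1,0,0,0,-0.12,0.17,-0.98],[1,-0.8,0.36,0,0,0,0],[1,-0.8,0.36,0,0,0,0],[1,-0.8,0.36,0,0,0,0],[1,-0.8,0.36,0,0,0,0],[1,-0.8,0.36,0,0,0,0]]'
python3 -c "
from lane import *
goto([.536,-.076,.28],down(71))"
```

```text
bottle [ 0.44010627 -0.153538    0.285     ] box low edge [ 0.615844   -0.06416303  0.135     ] [0.63423252 0.05995699 0.135     ]
t: 13.68
position: [0.5361, -0.0069, 0.333]
orientation: [[0.325, 0.946, -0.01], [0.946, -0.325, -0.002], [-0.005, -0.009, -1.0]]
contact_force: [0.3, -0.2, 0.3]
finger_gap: 0.0854
grip_force: 0.0
t 13.675 turn [-0.05  0.03  0.  ] shift@now [-1.63  0.57  1.33] shift@target [-1.63  0.56  1.32]
```

```bash
python3 -m creep '[[1,-0.8,0.28,0.3,-0.05,0.03,0],[1,-0.83,0.28,0.4,0,0,0],[1,0,0,0.5,0,0,0],[1,0,0,0,0,0,0]]'
python3 -c "
from lane import *
c=cal('wrist'); im=optics.camera('wrist')[:,:,::-1].copy(); 
goto([.536,-.076,.141],down(71))
yaw=np.radians(71)
for a in (-1,1):
  for b in (-1,1):
    d=np.array([a*45*np.cos(yaw)-b*29*np.sin(yaw),a*45*np.sin(yaw)+b*29*np.cos(yaw)])/1000
    q=proj(c,[.536+d[0],-.076+d[1],.161]); print(q); cv2.circle(im,tuple(int(round(v)) for v in q),3,(255,0,255),1)
cv2.imwrite('pics/w5.png',im)"
```

```text
t: 14.18
position: [0.5352, -0.074, 0.283]
orientation: [[0.325, 0.946, -0.004], [0.946, -0.325, 0.003], [0.001, -0.004, -1.0]]
contact_force: [0.2, 1.2, 0.2]
finger_gap: 0.0853
grip_force: 0.0
t 14.225 turn [-0.01 -0.01  0.01] shift@now [-0.05  0.02  3.59] shift@target [-0.05  0.02  3.59]
[289.22441611 244.17287434]
[219.30960297 243.99242701]
[292.82751896 134.44572977]
[216.24060759 134.35855259]
```

View pics/w5.png

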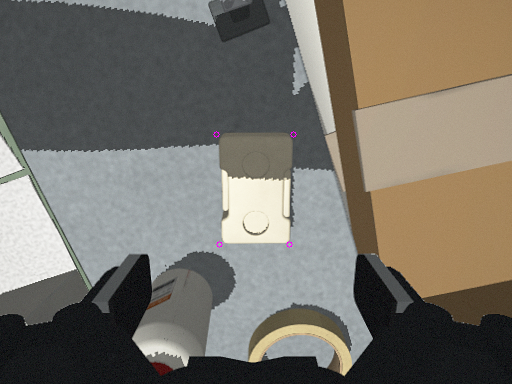

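```bash
python3 -m creep '[[0.8,-0.03,0.02,0.5,0,0,0],[0.8,0,0,1,0,0,0],[0.8,0,0,1,0,0,0],[0.8,0,0,1,0,0,0],[0.8,0,0,0,0,0,0],[-1,0,0,0,0,0,0],[-1,0,0,0,0,0,0],[-1,0,0,0,0,0,0],[-1,0,0,0,0,0,0],[-1,0,0,0,0,0,0]]' 50;  python3 -m creep '[[-1,0,0,-1,0,0,0],[-1,0,0,-1,0,0,0],[-1,0,0,-1,0,0,0],[-1,0,0,-1,0,0,0],[-1,0,0,-1,0,0,0],[-1,0,0,0,0,0,0]]'; python3 -c "
from lane import *
goto(lp(-75,0,80),tool)"
```

```text
t: 15.48
position: [0.5387, -0.0766, 0.1483]
orientation: [[0.325, 0.946, 0.006], [0.946, -0.325, -0.001], [0.001, 0.006, -1.0]]
contact_force: [1.7, 1.3, 6.3]
finger_gap: 0.0564
grip_force: 55.9
t: 16.23
position: [0.5381, -0.0768, 0.3498]
orientation: [[0.325, 0.946, 0.009], [0.946, -0.325, -0.002], [0.001, 0.009, -1.0]]
contact_force: [0.1, 0.1, -1.7]
finger_gap: 0.0563
grip_force: 55.1
t 16.225 turn [ 0.89 -1.26  6.88] shift@now [ 5.59 -2.6   1.06] shift@target [-0.16 -6.15  1.15]
```

```bash
python3 -m creep '[[-1,0,0,0,0.13,-0.18,0.98],[-1,0,0,0,0.13,-0.18,0.98],[-1,0,0,0,0.13,-0.18,0.98],[-1,0,0,0,0.13,-0.18,0.98],[-1,0,0,0,0.13,-0.18,0.98],[-1,0,0,0,0.13,-0.18,0.98],[-1,-0.3,0,0,0.11,-0.18,0.98],[-1,-0.2,-0.9,0,0,0,0],[-1,0,-1,0,0,0,0],[-1,0,-1,0,0,0,0],[-1,0,-1,0,0,0,0],[-1,0,-1,0,0,0,0]]'; python3 -c "
from lane import *
goto(lp(-75,0,40),tool)"
```

```text
t: 17.73
position: [0.5098, 0.118, 0.3482]
orientation: [[0.967, 0.035, -0.254], [0.035, -0.999, -0.007], [-0.254, -0.003, -0.967]]
contact_force: [0.1, -0.1, -1.1]
finger_gap: 0.0564
grip_force: 55.1
t 17.725 turn [-0.01  0.07  0.02] shift@now [ 0.39 -1.25  1.98] shift@target [ 0.36 -1.26  1.98]
```

```bash
python3 -m creep '[[-1,0.2,-0.6,0,0,0.07,0.02],[-1,0.15,-0.6,0.3,0,0,0],[-1,0,0,0.8,0,0,0],[-1,0,0,0.8,0,0,0],[-1,0,0,0,0,0,0]]'; python3 -c "
from lane import *
goto(lp(-75,0,15),tool)"
```

```text
t: 18.35
position: [0.5016, 0.1646, 0.2686]
orientation: [[0.968, 0.032, -0.248], [0.031, -0.999, -0.007], [-0.248, -0.001, -0.969]]
contact_force: [-0.8, 0.4, -2.5]
finger_gap: 0.0564
grip_force: 55.0
t 18.35 turn [-0.    0.04  0.  ] shift@now [ 0.04 -0.09  0.63] shift@target [ 0.04 -0.09  0.63]
```

```bash
python3 -m creep '[[-1,0.03,-0.09,0.3,0,0.04,0],[-1,0,0,0.35,0,0,0],[-1,0,0,0,0,0,0],[-1,0,0,0,0,0,0]]'; python3 -c "
from lane import *
goto(lp(-75,0,13),tool)"
```

```text
t: 18.85
position: [0.4998, 0.1683, 0.2489]
orientation: [[0.972, 0.032, -0.231], [0.032, -0.999, -0.006], [-0.231, -0.002, -0.973]]
contact_force: [-0.2, 0.3, -1.9]
finger_gap: 0.056
grip_force: 55.0
t 18.85 turn [-0.01 -0.07  0.  ] shift@now [-0.04  0.01  0.19] shift@target [-0.04  0.01  0.19]
```

```bash
python3 -m creep '[[-1,-0.02,0.01,0.14,0,-0.05,0],[-1,0,0,0,0,0,0],[-1,0,0,0,0,0,0]]'; python3 -c "
from lane import *
goto(lp(-75,0,13),tool)"
```

```text
t: 19.23
position: [0.4975, 0.1679, 0.2433]
orientation: [[0.97, 0.032, -0.24], [0.032, -0.999, -0.006], [-0.24, -0.002, -0.971]]
contact_force: [-0.0, 0.4, -2.0]
finger_gap: 0.0564
grip_force: 55.0
t 19.225 turn [-0.01 -0.01  0.  ] shift@now [-0.02 -0.    0.04] shift@target [-0.02 -0.    0.04]
```

```bash
python3 -m creep '[[-1,0,0,0.05,0,0,0],[-1,0,0,0,0,0,0],[1,0,0,0,0,0,0],[1,0,0,0,0,0,0],[1,0,0,0,0,0,0],[1,0,0,0,0,0,0],[1,0,0,0,0,0,0],[1,0,0,-0.5,0,0,0],[1,0,0,-1,0,0,0],[1,0,0,-1,0,0,0],[1,0,0,0,0,0,0],[1,0,0,0,0,0,0]]'; python3 -c "
from lane import *
a=optics.camera('wrist')[:,:,::-1]; s=optics.camera('scene')[:,:,::-1]
t=optics.camera('top')[:,:,::-1]
s=cv2.resize(s[180:276,120:248],(512,384),interpolation=cv2.INTER_CUBIC)
cv2.imwrite('pics/w6.png',cv2.resize(np.hstack([a,s]),(800,300)))
goto(lp(0,-85,140),tool)"
```

```text
t: 20.72
position: [0.521, 0.1684, 0.3386]
orientation: [[0.97, 0.032, -0.24], [0.031, -0.999, -0.006], [-0.24, -0.002, -0.971]]
contact_force: [-0.4, 0.8, -0.7]
finger_gap: 0.0855
grip_force: 0.0
t 20.875 turn [-0.01  0.01  0.  ] shift@now [ 1.87  2.12 -0.73] shift@target [ 1.87  2.12 -0.72]
```

View pics/w6.png

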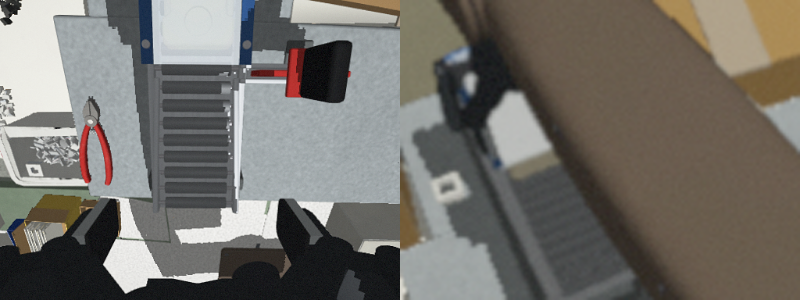

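The ramp is clear and the second block lies under the clear roof. Now I move back to the handle.

```bash
python3 -m creep '[[1,0,0,-0.75,0,0,0],[1,0.5,0.7,0,0,0,0],[1,0.7,0.7,0,0,0,0],[1,0.67,0.7,0,0,0,0],[1,0,0,0,0,0,0],[1,0,0,0,0,0,0]]'; python3 -c "
from lane import *
a=optics.camera('wrist')[:,:,::-1]; cv2.imwrite('pics/w7.png',a)
goto(lp(0,-85,59),tool)"
```

```text
t: 21.62
position: [0.6029, 0.0873, 0.3485]
orientation: [[0.97, 0.032, -0.242], [0.032, -0.999, -0.005], [-0.242, -0.002, -0.97]]
contact_force: [0.1, 0.6, -0.0]
finger_gap: 0.0853
grip_force: 0.0
t 21.675 turn [-0.01 -0.    0.01] shift@now [0.01 0.04 2.08] shift@target [0.01 0.04 2.08]
```

View pics/w7.png

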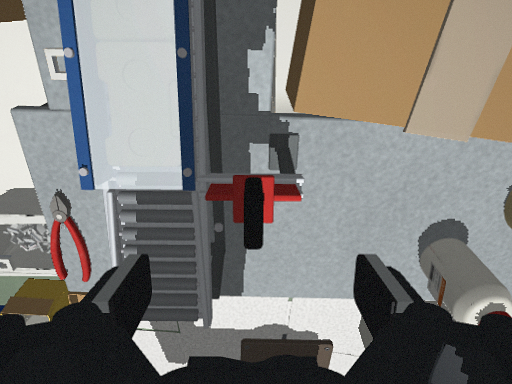

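Both blocks show under the roof, the second's rear end at row ~165, past the gate line; the fin is at (253,215). I grip it and shut.

```bash
python3 -m creep '[[1,0,0.04,0.6,0,0,0],[1,0,0,0.7,0,0,0],[1,0,0,0.72,0,0,0],[-1,0,0,0,0,0,0],[-1,0,0,0,0,0,0],[-1,0,0,0,0,0,0],[-1,0,0,0,0,0,0],[-1,0,0,0,0,0,0],[-1,0,0,0,0,0,0]]' 40; python3 -m creep '[[-1,0,-0.3,0,0,0,0],[-1,0,-0.4,0,0,0,0],[-1,0,-0.4,0,0,0,0],[-1,0,-0.4,0,0,0,0],[-1,0,-0.4,0,0,0,0],[-1,0,-0.1,0,0,0,0],[-1,0,0,0,0,0,0],[-1,0,0,0,0,0,0]]'; python3 -c "
from lane import *
goto(lp(0,0,59),tool)"
```

```text
t: 22.8
position: [0.5848, 0.0863, 0.2724]
orientation: [[0.971, 0.031, -0.238], [0.032, -0.999, -0.003], [-0.238, -0.004, -0.971]]
contact_force: [-0.0, 4.7, 3.2]
finger_gap: 0.0118
grip_force: 41.7
t: 23.8
position: [0.5827, 0.1663, 0.2724]
orientation: [[0.971, 0.032, -0.236], [0.032, -0.999, -0.004], [-0.236, -0.003, -0.972]]
contact_force: [4.4, 2.0, 6.4]
finger_gap: 0.0115
grip_force: 42.1
t 23.8 turn [-0.02 -0.04  0.  ] shift@now [-0.03 -0.11  0.12] shift@target [-0.03 -0.11  0.12]
```

```bash
python3 -m creep '[[-1,0,-0.1,0,0,0,0],[-1,0,-0.08,0,0,0,0],[-1,0,0,0,0,0,0],[-1,0,0,0,0,0,0]]'; python3 -m creep '[[-1,0,-0.08,0,0,0,0],[-1,0,0,0,0,0,0],[-1,0,0,0,0,0,0]]'
```

```text
t: 24.3
position: [0.5826, 0.1714, 0.2724]
orientation: [[0.971, 0.032, -0.236], [0.031, -0.999, -0.008], [-0.236, 0.001, -0.972]]
contact_force: [3.4, -3.6, 5.2]
finger_gap: 0.0116
grip_force: 42.0
t: 24.68
position: [0.5826, 0.1715, 0.2724]
orientation: [[0.971, 0.031, -0.237], [0.029, -0.999, -0.014], [-0.237, 0.007, -0.971]]
contact_force: [2.9, -11.9, 5.6]
finger_gap: 0.0116
grip_force: 42.0
```

The gate is against its closed limit: travel 85 mm, and the force is rising. I release, lift and check.

```bash
python3 -m creep '[[-1,0,0.05,0,0,0,0],[1,0,0,0,0,0,0],[1,0,0,0,0,0,0],[1,0,0,0,0,0,0],[1,0,0,0,0,0,0],[1,0,0,-0.5,0,0,0],[1,0,0,-1,0,0,0],[1,0,0,-1,0,0,0],[1,0,0,-0.5,0,0,0],[1,0,0,0,0,0,0],[1,0,0,0,0,0,0]]'; python3 -c "
from lane import *
c=cal('wrist');a=optics.camera('wrist')[:,:,::-1].copy()
for l in [(0,-36,38),(0,36,38),(0,0,92)]:
    q=proj(c,lp(*l)); cv2.circle(a,tuple(int(round(v)) for v in q),3,(255,0,255),1)
cv2.imwrite('pics/w8.png',a)"
```

```text
t: 26.05
position: [0.6099, 0.174, 0.3869]
orientation: [[0.97, 0.032, -0.241], [0.032, -0.999, -0.006], [-0.241, -0.002, -0.97]]
contact_force: [-0.0, 0.0, -0.2]
finger_gap: 0.0852
grip_force: 0.0
```

View pics/w8.png

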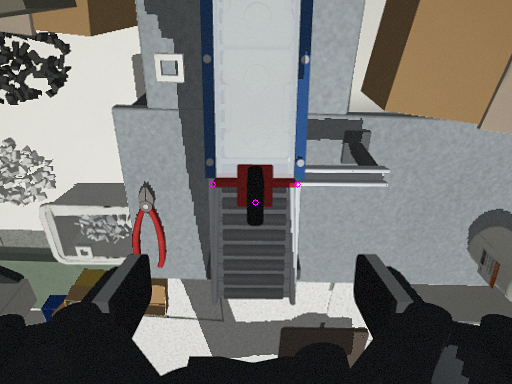

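The gate (columns 213–299) is shut and matches the predicted closed position. Both blocks lie under the roof and the gripper is clear.

```bash
python3 -c "
from cell import arm
print(arm.finish_job())"
```

```text
the job is handed in; nothing more can be done
None
```

The job is handed in, with no verdict returned: both blocks are in the covered lane, the gate is shut to its limit behind them, and the dishes, tape roll and bottle were never touched (robot clock about 26 s of 72 s).

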